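# Load and dock the swing carrier

## Task

Push the flat grey carrier round its pivot pin until its side rests against the loading stop nearer the robot; then stack all the loose aluminium tube plates lengthwise on the carrier and tap the stack until every plate is flush against the three locating studs, with the carrier still at that stop. Finally push the loaded carrier the other way round the pin until it rests against the docking stop, with the notch still seated on the pin and the stack still flush. The carrier slides on the bench and is never lifted, and the bottle and tip box are left alone.

Things in the scene. Friction and masses are not known exactly. Their poses are not given: they have to be found in the camera images.
- dock: fixed station on the bench; origin at the foot of an upright steel pivot pin (12 mm diameter, 36 mm tall). Its x is the carrier's heading when the carrier rests against the loading stop (roughly the robot's +y), z up. Thin dark strips on the bench join pin and stops and hinder nothing. Position and yaw vary
- load_stop (a point): top centre of the loading stop, the one nearer the robot: fixed steel button 18 mm diameter, 12 mm tall, at dock x, y = (110, 54) mm. The carrier's side y = +45 mm comes to rest against it
- dock_stop (a point): top centre of the docking stop, the one farther from the robot: a like button at dock x, y = (18.9, -121.1) mm. The carrier's side y = -45 mm comes to rest against it
- pin (a point): axis of the pivot pin, 6 mm above the bench
- load_tip (a point): where tip of the carrier lies when the carrier is on its pin and against the loading stop, 6 mm above the bench (dock heading 0)
- dock_tip (a point): where tip of the carrier lies when the carrier is on its pin and against the docking stop, 6 mm above the bench (dock heading -0.96 rad, that is turned clockwise seen from above)
- carrier: loose flat grey plate, about 0.4 kg, 12 mm thick, sliding on the bench; spans own x -22 to 200 mm, y -45 to 45 mm. Origin at its underside, on the pin axis when seated; x runs along its length away from the pin, z up. A 14 mm wide notch, open at the -22 mm end, closed at x = 6.5 mm, straddles the pin. It starts on the pin, between the stops
- notch (a point): point of the carrier at its origin, 6 mm above the bench; lies on the pin axis when the carrier is seated
- tip (a point): point on the centre line of the carrier, 190 mm from its origin and 10 mm from its outer end, 6 mm above the bench
- seat (a point): place of the plates' centres on the carrier deck, carrier x, y, z = (125, 0, 12) mm, when flush with three steel studs fixed to the carrier (8 mm diameter, 44 mm tall above the deck) at carrier x, y = (93, 32), (157, 32) and (73, 0) mm: the long side touches the first two, one short end touches the third
- bottle: bystander: amber bottle, 60 mm diameter, 150 mm tall; origin at the centre of its foot
- tip_box: bystander: pipette tip box 120 x 80 x 85 mm; origin at the centre of its underside
- plate1_c (a point): an aluminium tube plate, a flat rectangle 96 mm long (its own x), 56 mm wide (its own y) and 10 mm thick, about 0.1 kg (drilled out), with 6 x 3 shallow dark wells on top; lies flat and loose on the bench beside the carrier. The point is its centre, 5 mm above its underside. May be absent. All plates are alike
- plate2_c (a point): an aluminium tube plate, a flat rectangle 96 mm long (its own x), 56 mm wide (its own y) and 10 mm thick, about 0.1 kg (drilled out), with 6 x 3 shallow dark wells on top; lies flat and loose on the bench beside the carrier. The point is its centre, 5 mm above its underside. May be absent. All plates are alike
- plate3_c (a point): an aluminium tube plate, a flat rectangle 96 mm long (its own x), 56 mm wide (its own y) and 10 mm thick, about 0.1 kg (drilled out), with 6 x 3 shallow dark wells on top; lies flat and loose on the bench beside the carrier. The point is its centre, 5 mm above its underside. May be absent. All plates are alike
- plate4_c (a point): an aluminium tube plate, a flat rectangle 96 mm long (its own x), 56 mm wide (its own y) and 10 mm thick, about 0.1 kg (drilled out), with 6 x 3 shallow dark wells on top; lies flat and loose on the bench beside the carrier. The point is its centre, 5 mm above its underside. May be absent. All plates are alike
Not all that is in view belongs to the job. What is shaped like the part that bears plate3_c but green or pink is not meant.

How it is judged:
By the outcome, as a careful person would: the job done as asked, in the order asked, and still so for the second after the job is handed in, with the robot touching nothing.
Of plate1, plate2, plate3, plate4 only 3 to 4 are there at a start; the rules pass over those that are not, and their reading is None.
At some moment in a run one of plate1, plate2, plate3, plate4 may be knocked a few centimetres aside while the robot is not near it.
Once in a run the grip may slacken for a moment while it holds something.
It also fails if it takes over 208 s, if anything falls off the work surface, if the arm or the gripper's body presses on something with over 40 N, if the wrist force passes 120 N, or if a joint passes its speed limit or range.

## Robot

A 6-joint arm with a two-finger parallel gripper is mounted at the origin on the work surface. World frame = base frame: x ahead of the robot, y to its left, z up, the work surface at z = 0. Lengths are in m, angles in rad, forces in N, time in s.
With the tool pointing down it reaches from about 0.25 to 0.725 m from the base axis. Payload 4 kg.
Tool frame: the origin (TCP) lies between the finger pads; the fingertips stand 19 mm ahead of it and the grasp point (between the pads) is the TCP; z points along the fingers, y is the direction in which the jaws open and shut (so a half turn about z gives the same grasp; the last joint's range is limited). The gripper opens to 85 mm and grips with 20 to 120 N. Pads are 22 mm wide; open, the fingers measure 114 mm over their backs; the gripper's body (76 mm by 85 mm) begins 54 mm behind the grasp point. The pads swing forward as they close: fully open they stand 13 mm farther back than shut.
Start: joints at [-1.288, 0.241, 0.005, 1.335, 0, 1.571], TCP at [0.14, -0.48, 0.25] pointing down, gripper open.
Joint ranges: [-2.72, 2.72], [-1.05, 1.87], [-1.09, 1.28], [-1.99, 2.15], [-1.42, 1.44], [-3.14, 3.14]. Speed limits (rad/s): [2.79, 2.79, 3.14, 3.14, 3.14, 3.14].

## Interface

Orientations are given as a unit quaternion [w, x, y, z].
In Python, from cell import arm, set_gripper, solver, eyes, ticket gives the robot as it stands. Calls block until the motion is done:
- arm.move_pose(position, orientation): joint-space move of the TCP to a pose.
- arm.movel(position, frame=None, feed=0.15, max_force=None): straight line of the TCP; frame=None keeps the orientation; feed is the mean speed in m/s. With max_force (N) it stops when the force on the tool has changed by that much, and returns True; else False.
- arm.goto_joints(angles): joint-space move.
- set_gripper(opening, newtons=None): finger opening in m; newtons is the grip in N (None keeps the last); returns when the fingers have stopped.
- arm.sleep(seconds).
- solver.ik(position, orientation): joint angles nearest the present ones, or None.
- eyes.capture(name): name is "scene" or "top" or "wrist"; returns the picture (480x640x3 uint8, red, green, blue); there is no depth.
- eyes.camera_params(name): a dict with "vertical_fov" (degrees; the focal length in pixels is half the picture's height over the tangent of half this angle, whatever the lens; pixels are square), "cx", "cy" (the principal point, pixels), "k1" (the pictures are not rectified: a ray, as slopes to the right and down, at radius r is drawn at 1 + k1 r^2 times it, then the intrinsics apply), "xyz" and "attitude" of the camera in the world; the wrist camera has in their place "mount" (4x4, takes a point from camera to tool coordinates, whose origin is the TCP and whose axes are the flange's). Camera axes: x right, y down, z forward; pixel columns grow to the right and rows downward; lengths in m; the calibration is good to about 2 mm. A picture is of the moment at which its call begins: read the wrist's pose just before it. camera_params takes no time and is no camera call.
A pose or a line that the arm cannot do raises arm.MotionError and nothing moves.
- ticket.sign_off(): hands the job in, once; it reports no verdict.
Readings, each from a call of its own:
- arm.read_time(): time.
- arm.read_joints(): joint angles.
- arm.read_dq(): joint speeds.
- arm.read_tau(): joint torques, N m.
- arm.read_eef_pos(): TCP position.
- arm.read_orientation(): TCP orientation.
- arm.read_contact_force(): force on the tool from outside, world axes, zero at the start.
- arm.read_moment(): the same for the moment, N m.
- arm.read_finger_gap(): finger opening in m.
Only numpy, scipy, OpenCV 4.12 (cv2) and the standard library are available. Lean on these libraries where they do the work, as an engineer would, in place of code of your own. Each camera call takes 0.05 s, during which the arm holds its last target. There are 200 camera calls.

## Working session

There is one attempt and no reset: what is moved stays moved. The work goes in short steps, each a Python script; the robot and the scene stay as the last script left them, time stands still between calls to the robot, and variables do not carry over. Pictures are saved under pics/ and viewed, about 12 in all and at most 16, crops included, and the job is handed in when it is done.

```bash
ls; mkdir -p pics
python3 - <<'E'
from cell import arm, eyes
import cv2, numpy as np
for n in ("scene","top"):
    p=eyes.camera_params(n); print(n,p)
    cv2.imwrite(f"pics/{n}0.png",eyes.capture(n)[:,:,::-1])
print(eyes.camera_params("wrist"), arm.read_orientation(), arm.read_time())
E
```

```text
pics
scene {'vertical_fov': 43.83847074526697, 'cx': 329.0292515347635, 'cy': 231.0822733402673, 'k1': -0.16465427716219758, 'xyz': array([1.24232183, 0.07338742, 1.05842065]), 'attitude': array([-0.17762778,  0.58861413,  0.75658132, -0.22263532])}
top {'vertical_fov': 42.69209332331621, 'cx': 319.58246901863293, 'cy': 240.58096130990174, 'k1': -0.18190800779020275, 'xyz': array([ 0.35840961, -0.05218064,  1.46281376]), 'attitude': array([-0.05557858,  0.71127707, -0.69734058,  0.06864449])}
{'vertical_fov': 64.68408735298777, 'cx': 319.01680795877337, 'cy': 237.11967170788958, 'k1': -0.05819348822348639, 'mount': array([[-8.14757194e-04, -9.49481927e-01, -3.13820659e-01,
         7.98945244e-02],
       [ 9.99999536e-01, -9.34768595e-04,  2.31944805e-04,
         3.38612268e-04],
       [-5.13577096e-04, -3.13820324e-01,  9.49482249e-01,
        -1.24663286e-01],
       [ 0.00000000e+00,  0.00000000e+00,  0.00000000e+00,
         1.00000000e+00]])} [-9.55232340e-04  9.90020112e-01  1.40922846e-01 -1.25963616e-04] 0.1
```

View pics/top0.png

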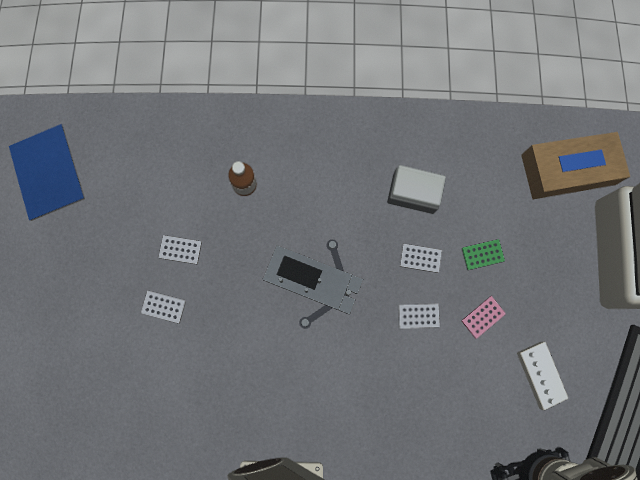

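View pics/scene0.png

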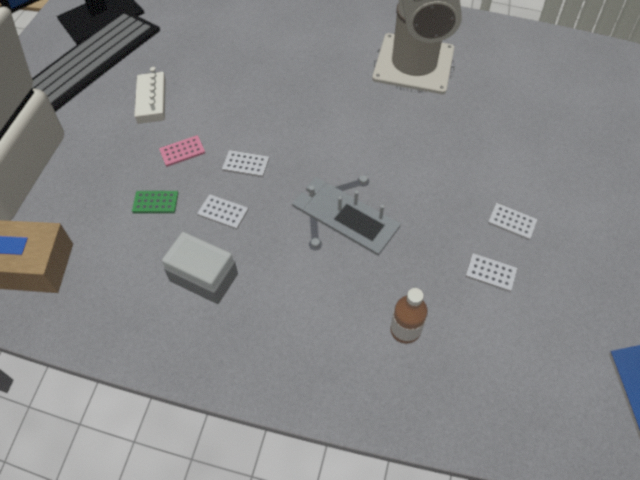

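```bash
cat > h.py <<'E'
from cell import arm, set_gripper, solver, eyes, ticket
import cv2, numpy as np
from scipy.spatial.transform import Rotation as R
def q(a): return np.array([0,np.cos(a/2),np.sin(a/2),0])
def rot(w): return R.from_quat([w[1],w[2],w[3],w[0]]).as_matrix()
def cam(name):
    p=eyes.camera_params(name); f=240/np.tan(np.radians(p["vertical_fov"])/2)
    if name=="wrist":
        Rt,t=rot(arm.read_orientation()),np.array(arm.read_eef_pos()); M=p["mount"]
        Rc,o=Rt@M[:3,:3],Rt@M[:3,3]+t
    else: Rc,o=rot(p["attitude"]),np.array(p["xyz"])
    K=np.array([[f,0,p["cx"]],[0,f,p["cy"]],[0,0,1.]]); D=np.array([p["k1"],0,0,0.])
    return dict(K=K,D=D,R=Rc,o=o,img=eyes.capture(name)[:,:,::-1].copy())
def ground(c,px,z):
    u=cv2.undistortPoints(np.float64(px).reshape(-1,1,2),c["K"],c["D"])[:,0]
    d=np.c_[u,np.ones(len(u))]@c["R"].T
    return c["o"]+d*((z-c["o"][2])/d[:,2])[:,None]
def pix(c,P):
    P=np.float64(P).reshape(-1,3); Rv=c["R"].T
    return cv2.projectPoints(P,cv2.Rodrigues(Rv)[0],-Rv@c["o"],c["K"],c["D"])[0][:,0]
def plates(c,z=0.010,tol=.2,dbg=False):
    """light grey 96x56 rectangles at top height z -> [(x,y,yaw,len,wid)]"""
    hsv=cv2.cvtColor(c["img"],cv2.COLOR_BGR2HSV)
    m=((hsv[...,2]>150)&(hsv[...,1]<40)).astype(np.uint8)*255
    out=[]
    for k in cv2.findContours(m,cv2.RETR_EXTERNAL,cv2.CHAIN_APPROX_NONE)[0]:
        if len(k)<40: continue
        x,y,w,h=cv2.boundingRect(k)
        if x<2 or y<2 or x+w>638 or y+h>478: continue
        g=ground(c,k[:,0],z)[:,:2]
        (cx,cy),(w,h),a=cv2.minAreaRect((g*1000).astype(np.float32))
        if w<h: w,h,a=h,w,a+90
        if dbg: print("blob",cx,cy,w,h)
        if abs(w-96)<96*tol and abs(h-56)<56*tol: out.append((cx/1e3,cy/1e3,np.radians((a+90)%180-90),w,h))
    return out
E
python3 - <<'E'
from h import *
np.set_printoptions(precision=4,suppress=True)
c=cam("top")
for p in plates(c): print("plate",np.round(p,4))
print(ground(c,[(305,323),(333,244)],.012),ground(c,[(349,292)],.036), ground(c,[(270,255),(364,283),(350,314),(263,281)],.012))
print(ground(c,[(243,190),(418,188)],0.))
cv2.imwrite("pics/topcrop.png",cv2.resize(c["img"][220:350,240:390],None,fx=5,fy=4.5,interpolation=cv2.INTER_CUBIC))
E
```

```text
plate [ 0.4408 -0.3165 -1.5244 94.5647 53.6328]
plate [ 0.4498  0.2942  1.3485 95.5038 55.2547]
plate [ 0.5805 -0.3217  1.4249 93.5735 54.8517]
plate [ 0.5891  0.2607  1.4313 94.7309 55.365 ]
[[ 0.4191 -0.046   0.012 ]
 [ 0.6089 -0.1091  0.012 ]] [[ 0.492  -0.1471  0.036 ]] [[ 0.579   0.0411  0.012 ]
 [ 0.5164 -0.1842  0.012 ]
 [ 0.4422 -0.1517  0.012 ]
 [ 0.5163  0.0558  0.012 ]]
[[ 0.741   0.1137  0.    ]
 [ 0.7564 -0.3187  0.    ]]
```

View pics/topcrop.png

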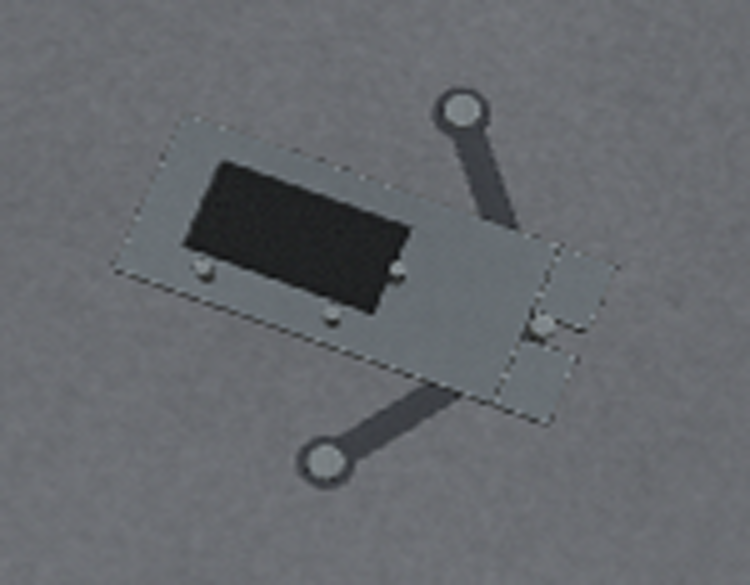

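Run:
```python
from h import *
np.set_printoptions(precision=3,suppress=True)
for a in (np.radians(99),np.radians(-81)):
    for p in [(.5,-.05,.28),(.4698,-.021,.03),(.44,-.3165,.02),(.45,.294,.02),(.58,-.32,.02),(.589,.26,.02),(.589,.26,.15)]:
        print(round(a,2),p,solver.ik(p,q(a)))
```

```text
1.73 (0.5, -0.05, 0.28) [-0.1    0.235  0.075  1.411  0.     1.314]
1.73 (0.4698, -0.021, 0.03) [-0.045  0.406 -0.405  0.76   0.     1.369]
1.73 (0.44, -0.3165, 0.02) [-0.624  0.531 -0.217  0.823  0.     0.79 ]
1.73 (0.45, 0.294, 0.02) [ 0.579  0.524 -0.23   0.817  0.     1.992]
1.73 (0.58, -0.32, 0.02) [-0.504  0.727  0.16   1.004  0.     0.91 ]
1.73 (0.589, 0.26, 0.02) [0.416 0.695 0.097 0.973 0.    1.829]
1.73 (0.589, 0.26, 0.15) [0.416 0.58  0.255 1.246 0.    1.829]
-1.41 (0.5, -0.05, 0.28) [-0.1    0.235  0.075  1.411  0.    -1.828]
-1.41 (0.4698, -0.021, 0.03) [-0.045  0.406 -0.405  0.76   0.    -1.773]
-1.41 (0.44, -0.3165, 0.02) [-0.624  0.531 -0.217  0.823  0.    -2.351]
-1.41 (0.45, 0.294, 0.02) [ 0.579  0.524 -0.23   0.817  0.    -1.149]
-1.41 (0.58, -0.32, 0.02) [-0.504  0.727  0.16   1.004  0.    -2.232]
-1.41 (0.589, 0.26, 0.02) [ 0.416  0.695  0.097  0.973  0.    -1.312]
-1.41 (0.589, 0.26, 0.15) [ 0.416  0.58   0.255  1.246  0.    -1.312]
```

Run:
```python
from h import *
np.set_printoptions(precision=4,suppress=True)
arm.move_pose([.51,0.0,.28],q(1.73)); set_gripper(0.0)
c=cam("wrist"); cv2.imwrite("pics/w1.png",c["img"]); np.savez("w1.npz",**c)
print(arm.read_time(),arm.read_eef_pos())
print(pix(c,[(.419,-.046,.012),(.609,-.109,.012),(.49,-.147,.036)]))
```

```text
3.1417 [0.51 0.   0.28]
[[229.8018 220.7617]
 [389.4301 297.6434]
 [281.0847 322.8151]]
```

View pics/w1.png

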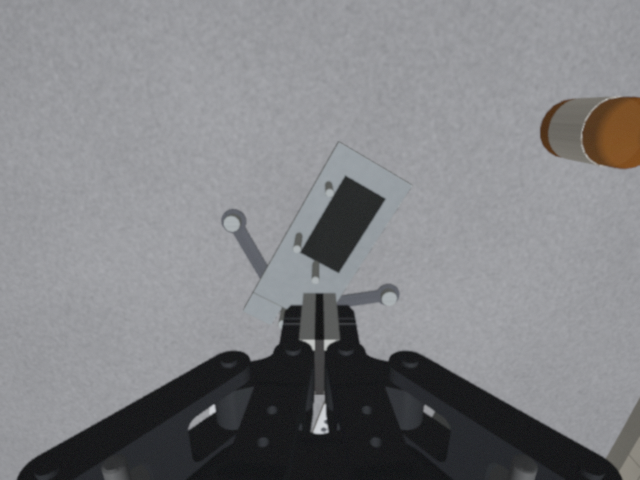

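```bash
cat >> h.py <<'E'
def dockfit(L,S):
    """dock yaw and pin xy from the two stops' xy"""
    a,b=np.array([.110,.054]),np.array([.0189,-.1211])
    v,w=S-L,b-a; yaw=np.arctan2(v[1],v[0])-np.arctan2(w[1],w[0])
    yaw=np.arctan2(np.sin(yaw),np.cos(yaw))
    c,s=np.cos(yaw),np.sin(yaw); Rm=np.array([[c,-s],[s,c]])
    return yaw,(L+S)/2-Rm@((a+b)/2),np.linalg.norm(v)-np.linalg.norm(w)
def button(c,guess,rad=16):
    g=cv2.cvtColor(c["img"],cv2.COLOR_BGR2GRAY).astype(float); u,v=np.int32(guess)
    p=g[v-rad:v+rad+1,u-rad:u+rad+1]; t=(np.percentile(p,97)+np.median(p))/2
    n,l,st,ce=cv2.connectedComponentsWithStats((p>t).astype(np.uint8))
    i=min([k for k in range(1,n) if st[k,4]>8],key=lambda k:np.hypot(*(ce[k]-rad)))
    return ce[i]+[u-rad,v-rad],st[i]
E
python3 - <<'E'
from h import *
np.set_printoptions(precision=4,suppress=True)
c=dict(np.load("w1.npz")); t=cam("top")
for n,k,gs in (("wrist",c,[(231,224),(389,298)]),("top",t,[(305,323),(333,244)])):
    B=[button(k,g,r) for g,r in zip(gs,(10,10) if n=="wrist" else (6,6))]
    P=ground(k,[b[0] for b in B],.012)[:,:2]
    print(n,[b[0] for b in B],[b[1][2:] for b in B],P,dockfit(*P))
cr=np.hstack([cv2.resize(c["img"][v-20:v+20,u-20:u+20],(400,400),interpolation=0) for u,v in ((231,224),(389,298))])
cv2.imwrite("pics/stops.png",cr)
E
```

```text
wrist [array([231.0903, 223.329 ]), array([389.0873, 298.8175])] [array([ 15,  14, 155], dtype=int32), array([ 13,  13, 126], dtype=int32)] [[ 0.4206 -0.0487]
 [ 0.6089 -0.1105]] (np.float64(1.733022765285501), array([ 0.4921, -0.1486]), np.float64(0.00083140208620755))
top [array([305.8125, 321.5   ]), array([331.9722, 243.9167])] [array([ 5,  6, 16], dtype=int32), array([ 7,  7, 36], dtype=int32)] [[ 0.4226 -0.0479]
 [ 0.6091 -0.1066]] (np.float64(1.7451992162002643), array([ 0.494 , -0.1465]), np.float64(-0.0018970647338263369))
```

View pics/stops.png

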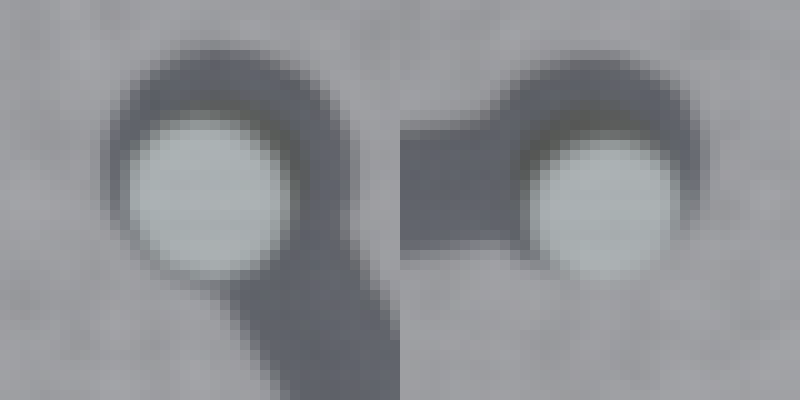

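```bash
cat >> h.py <<'E'
YAW,PIN=1.736,np.array([.4923,-.1482])
def W(p,th=0.,yaw=None):
    """carrier xy at dock heading th -> world xy"""
    a=(YAW if yaw is None else yaw)+th; c,s=np.cos(a),np.sin(a)
    return PIN+np.array([[c,-s],[s,c]])@np.array(p)
def F(): return np.round(arm.read_contact_force(),1)
E
python3 - <<'E'
from h import *
np.set_printoptions(precision=4,suppress=True)
c=dict(np.load("w1.npz")); e=ground(c,[(338,142),(411,186)],.012)[:,:2]
m=e.mean(0)-PIN; th0=np.arctan2(m[1],m[0])-YAW
print(e,np.linalg.norm(e[0]-e[1]),np.linalg.norm(m),np.degrees(th0))
z=.025; P=lambda th,y=-.062:[*W((.165,y),th),z]
s=th0-.03
p=P(s,-.078); arm.move_pose([p[0],p[1],.12],q(YAW+s))
if arm.movel(p,feed=.1,max_force=8): print("hit on descent",F(),arm.read_eef_pos()); raise SystemExit
for th in np.linspace(s,.05,9):
    hit=arm.movel(P(th),frame=q(YAW+th),feed=.04,max_force=9)
    pos=np.array(arm.read_eef_pos()); print(round(np.degrees(th),1),hit,F(),pos)
    if hit: break
print(arm.read_time())
k=cam("top"); cv2.imwrite("pics/t2.png",cv2.resize(k["img"][200:350,220:420],(800,600)))
E
```

```text
[[0.52   0.0539]
 [0.6034 0.0219]] 0.08931469620206224 0.19859791470377636 -29.911482695307793
-31.6 False [ 0.8 -0.1  0.4] [ 0.6119 -0.0186  0.0252]
-27.3 False [ 0.5 -0.3  0.3] [ 0.602  -0.0101  0.025 ]
-23.0 False [-0.2 -0.4  1.1] [ 0.591  -0.0022  0.025 ]
-18.7 False [-0.6  0.5  0.6] [0.5797 0.0048 0.025 ]
-14.4 False [ 0.2  0.4 -0.3] [0.5679 0.0109 0.025 ]
-10.1 False [-0.3 -0.1 -0.2] [0.5558 0.0161 0.025 ]
-5.8 False [0.7 0.7 1.6] [0.5433 0.0204 0.025 ]
-1.4 False [0.2 0.3 0.5] [0.5304 0.0238 0.025 ]
2.9 False [ 0.6 -0.5 -0.2] [0.5174 0.0262 0.025 ]
9.525
```

View pics/t2.png

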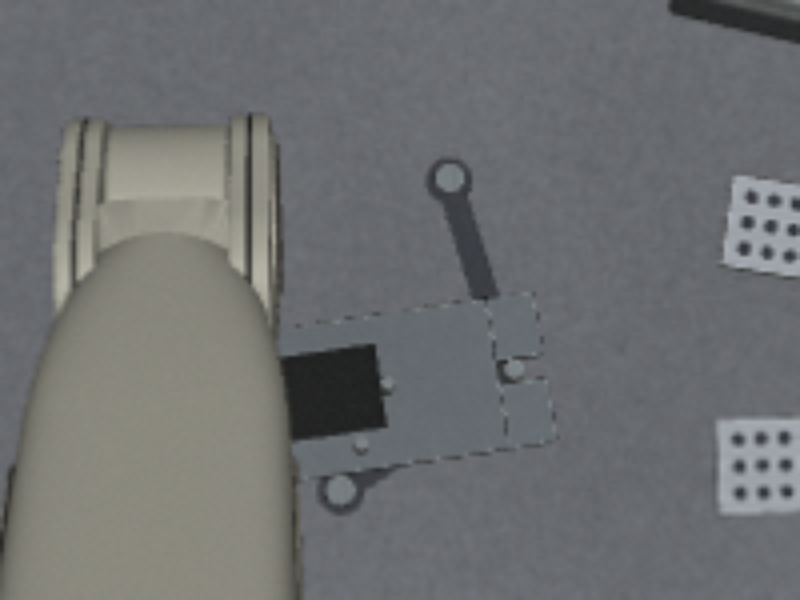

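Run:
```python
from h import *
np.set_printoptions(precision=4,suppress=True)
z=.025
hit=arm.movel([*W((.158,-.030)),z],frame=q(YAW),feed=.03,max_force=6)
p=np.array(arm.read_eef_pos()); c,s=np.cos(YAW),np.sin(YAW)
print(hit,F(),np.array([[c,s],[-s,c]])@(p[:2]-PIN))
print(arm.movel([*W((.158,-.085)),z],feed=.08)); 
# seat the notch: push at the outer end toward the pin
arm.movel([*W((.158,-.085)),.09],feed=.15)
arm.move_pose([*W((.240,0)),.09],q(YAW)); 
print("d",arm.movel([*W((.240,0)),z],feed=.1,max_force=8))
hit=arm.movel([*W((.190,0)),z],feed=.03,max_force=6)
p=np.array(arm.read_eef_pos()); print(hit,F(),np.array([[c,s],[-s,c]])@(p[:2]-PIN))
arm.movel([*W((.240,0)),z],feed=.08)
arm.movel([*W((.240,0)),.28],feed=.2)
arm.move_pose([.51,0.04,.28],q(1.736)); 
k=cam("wrist"); cv2.imwrite("pics/w3.png",k["img"][100:350,180:480].repeat(2,0).repeat(2,1)); np.savez("w3.npz",**k)
print(arm.read_time())
for n in("top",):
    t=cam(n); [print(np.round(x,4)) for x in plates(t)]
```

```text
True [0.7 0.6 1.2] [ 0.1671 -0.0519]
False
d False
True [0.1 2.3 0.1] [0.2108 0.    ]
15.85
[ 0.4408 -0.3166 -1.5275 93.8358 53.4273]
[ 0.4496  0.2943  1.3446 95.1951 54.8596]
[ 0.5805 -0.3216  1.4236 93.5688 54.8228]
[ 0.5888  0.2605  1.4329 94.3286 54.943 ]
```

View pics/w3.png

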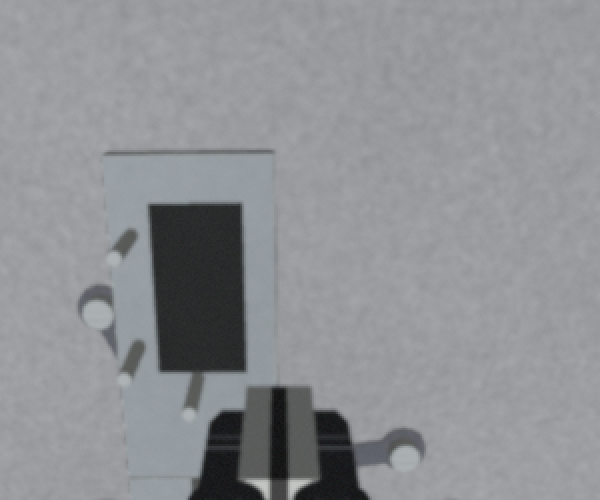

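Run:
```python
from h import *
np.set_printoptions(precision=4,suppress=True)
k=dict(np.load("w3.npz"))
g=cv2.cvtColor(k["img"],cv2.COLOR_BGR2GRAY); m=(g<75).astype(np.uint8); m[:,:220]=0; m[290:]=0;m[:190]=0;m[:,320:]=0
C=max(cv2.findContours(m,0,1)[0],key=cv2.contourArea)
P=ground(k,C[:,0],.012)[:,:2]
c,s=np.cos(YAW),np.sin(YAW); D=(P-PIN)@np.array([[c,-s],[s,c]])
print(cv2.minAreaRect((D*1000).astype(np.float32)))
B=[button(k,b,10)[0] for b in((180+97/2,100+312/2),(180+405/2,100+458/2))]
Q=ground(k,B,.012)[:,:2]; print(Q,dockfit(*Q))
S=ground(k,np.array([(113,258),(124,380),(189,414)])/2+[180,100],.056)[:,:2]; print((S-PIN)@np.array([[c,-s],[s,c]])*1000)
```

```text
((123.89979553222656, -2.6560020446777344), (96.37083435058594, 48.159706115722656), 0.4359314441680908)
[[ 0.4207 -0.0488]
 [ 0.609  -0.111 ]] (np.float64(1.7316933822067346), array([ 0.492 , -0.1489]), np.float64(0.0009569655146548783))
[[155.7617  32.6653]
 [ 91.0127  31.7366]
 [ 71.7105  -0.5536]]
```

```bash
sed -i 's/^YAW,PIN=.*/YAW,PIN=1.733,np.array([.4922,-.1485])/' h.py
cat >> h.py <<'E'
def look(p,zc=.25,top=.010,a=None):
    arm.move_pose([p[0],p[1],zc],q(YAW if a is None else a))
    c=cam("wrist"); L=plates(c,top,tol=.12)
    return c,(min(L,key=lambda r:np.hypot(r[0]-p[0],r[1]-p[1])) if L else None)
def near(yaw,ref):  # half-turn nearest ref
    return yaw+np.pi*np.round((ref-yaw)/np.pi)
def toC(P,th=0.): 
    a=YAW+th; return (np.asarray(P)[...,:2]-PIN)@np.array([[np.cos(a),-np.sin(a)],[np.sin(a),np.cos(a)]])
E
python3 - <<'E'
from h import *
np.set_printoptions(precision=4,suppress=True)
set_gripper(.070,60)
c,r=look((.4496,.2943)); cv2.imwrite("pics/p1.png",c["img"]); print(r)
a=near(r[2],YAW); arm.move_pose([r[0],r[1],.06],q(a))
hit=arm.movel([r[0],r[1],.000],feed=.03,max_force=4)
print(hit,F(),arm.read_eef_pos(),arm.read_time())
E
```

```text
NoneTraceback (most recent call last):
  File "<stdin>", line 5, in <module>
TypeError: 'NoneType' object is not subscriptable
```

View pics/p1.png

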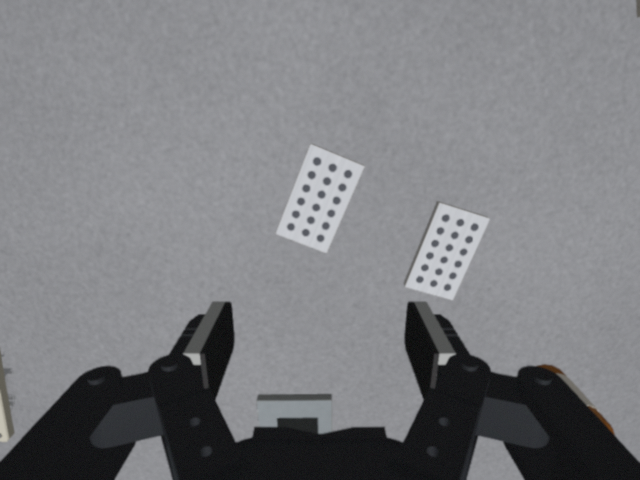

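```bash
sed -i 's/m=((hsv\[...,2\]>150)/m=((hsv[...,2]>max(150,np.median(hsv[...,2])+25))/' h.py
python3 - <<'E'
from h import *
np.set_printoptions(precision=4,suppress=True)
c,r=look((.4496,.2943)); print(r)
if r is None: print(plates(c,dbg=True)); raise SystemExit
a=near(r[2],YAW); arm.move_pose([r[0],r[1],.06],q(a))
hit=arm.movel([r[0],r[1],.000],feed=.03,max_force=4)
print(hit,F(),arm.read_eef_pos(),arm.read_time())
E
```

```text
(0.44911239624023436, 0.290611083984375, np.float64(1.3459786591570235), 95.82635498046875, 56.11252212524414)
True [-1.1 -0.4  5.6] [0.449  0.2905 0.0113] 20.1833
```

```bash
cat >> h.py <<'E'
ZG=.0165
def place(n,xy=(.1275,-.002)):
    """set the held plate down as layer n (0 = deck); grasp was at ZG over the plate's underside"""
    x,y=W(xy); zt=.012+.010*n+ZG
    p=arm.read_eef_pos(); arm.movel([p[0],p[1],.15],feed=.2)
    g0=arm.read_finger_gap()
    arm.move_pose([x,y,.15],q(YAW)); g1=arm.read_finger_gap()
    arm.movel([x,y,zt+.012],feed=.12)
    hit=arm.movel([x,y,zt-.004],feed=.02,max_force=4)
    z=arm.read_eef_pos()[2]
    set_gripper(.068); arm.movel([x,y,.16],feed=.15)
    print("gaps",g0,g1,"hit",hit,"z-zt",round(z-zt,4),"t",arm.read_time())
def pick(p):
    c,r=look(p); print("see",r)
    if r is None: return False
    a=near(r[2],YAW); arm.move_pose([r[0],r[1],.06],q(a))
    if arm.movel([r[0],r[1],ZG],feed=.06,max_force=8): print("hit on descent",F(),arm.read_eef_pos()); return False
    set_gripper(.050,60); print("gap",arm.read_finger_gap()); return True
E
python3 - <<'E'
from h import *
p=arm.read_eef_pos(); arm.movel([p[0],p[1],ZG],feed=.03); set_gripper(.050,60); print(arm.read_finger_gap(),F())
place(0)
x,y=W((.1275,-.002)); c,r=look((x,y+.05),.25,.022); print(r, toC(r[:2]) if r else 0)
cv2.imwrite("pics/pl1.png",c["img"])
for r in plates(cam("top")): print(r)
E
```

```text
0.05425917761812571 [-0.2 -0.7  3.9]
gaps 0.05410183052680914 0.05384335224972948 hit True z-zt 0.0004 t 25.8167
(0.4726125793457031, -0.022434104919433595, np.float64(-1.4083117920383343), 94.93539428710938, 56.28248596191406) [ 0.12757437 -0.00102849]
(0.4758891906738281, -0.330398681640625, np.float64(-1.5567845052339055), 94.443603515625, 52.75865173339844)
(0.5805083618164063, -0.3216732482910156, np.float64(1.424945113903399), 93.57347869873047, 54.851749420166016)
(0.588825927734375, 0.260530517578125, np.float64(1.432036845570171), 94.32605743408203, 54.89029312133789)
```

View pics/pl1.png

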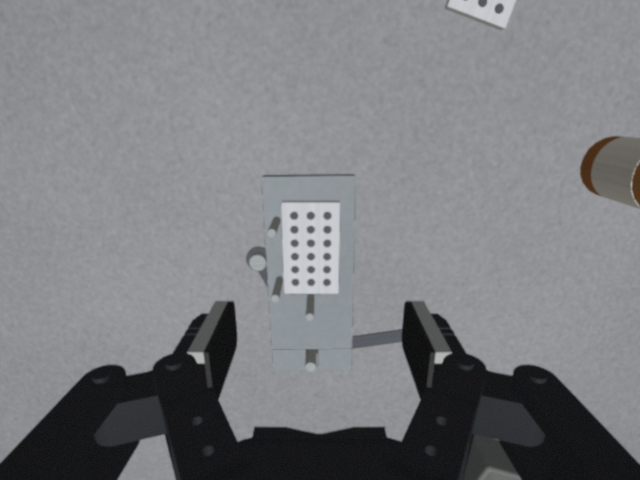

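```bash
cat > run.py <<'E'
import sys
from h import *
p=(float(sys.argv[1]),float(sys.argv[2])); n=int(sys.argv[3])
set_gripper(.070,60)
assert pick(p)
place(n)
x,y=W((.1275,-.002)); c,r=look((x,y+.05),.27,.022+.01*n); print("placed",r, toC(r[:2]) if r else 0)
cv2.imwrite(f"pics/n{n}.png",c["img"])
for r in plates(cam("top")): print(np.round(r,4))
E
python3 run.py .5888 .2605 1
```

```text
see (0.5882241821289063, 0.25698385620117187, np.float64(1.4361675415789383), 96.10935974121094, 56.07632064819336)
gap 0.05402928932113301
gaps 0.05439177555929514 0.053987783980808404 hit True z-zt 0.0011 t 34.4167
placed (0.472669921875, -0.022738311767578127, np.float64(-1.4080885525599585), 94.8483657836914, 56.348297119140625) [ 0.12726489 -0.00103595]
[ 0.4752 -0.3309 -1.5325 94.1836 53.5432]
[ 4.76000e-01 -2.75000e-02 -1.41380e+00  7.70738e+01  5.56425e+01]
[ 0.5805 -0.3217  1.4249 93.5735 54.8517]
```

```bash
python3 run.py .4755 -.3309 2 && python3 run.py .5805 -.3217 3
```

```text
see (0.47487249755859373, -0.3341391296386719, np.float64(-1.526954424340063), 95.88153839111328, 56.31793212890625)
gap 0.05416854043828405
gaps 0.05385409471577528 0.05393325487751542 hit True z-zt 0.001 t 43.2917
placed (0.472639892578125, -0.022401859283447265, np.float64(-1.4096425569902902), 94.90399169921875, 56.33772277832031) [ 0.12760178 -0.00106065]
[ 4.77100e-01 -2.73000e-02 -1.40990e+00  7.70966e+01  5.63858e+01]
[ 0.5805 -0.3217  1.4249 93.5735 54.8517]
see (0.5805385131835937, -0.32479440307617186, np.float64(1.4292682233009246), 95.93650817871094, 56.1259880065918)
gap 0.054147863726675606
gaps 0.05415092665470229 0.05434255646501859 hit True z-zt 0.0011 t 52.0667
placed (0.47255117797851565, -0.021909698486328125, np.float64(-1.408573048141271), 94.7068862915039, 56.34449005126953) [ 0.12810181 -0.00105258]
[ 4.78000e-01 -2.72000e-02 -1.41290e+00  7.70792e+01  5.65894e+01]
```

```bash
cat > tap.py <<'E'
from h import *
np.set_printoptions(precision=4,suppress=True)
set_gripper(0.0)
def tap(start,end,a,z,f):
    arm.move_pose([*W(start),.12],q(a))
    if arm.movel([*W(start),z],feed=.12,max_force=8): print("descent hit",arm.read_eef_pos()); raise SystemExit
    hit=arm.movel([*W(end),z],feed=.02,max_force=f); p=arm.read_eef_pos()
    print("tap",a.round(2),z,hit,toC(p)*1000,F())
    arm.movel([*W(start),z],feed=.06); arm.movel([*W(start),.12],feed=.2)
ay=YAW-np.pi/2
for z,f in ((.034,6),(.053,4)):
    tap((.125,-.056),(.125,-.034),ay,z,f)
    tap((.200,0),(.179,0),np.float64(YAW),z,f)
tap((.125,-.056),(.125,-.034),ay,.034,7)
tap((.200,0),(.179,0),np.float64(YAW),.034,7)
x,y=W((.1275,-.002)); c,r=look((x,y+.05),.27,.052); print("placed",r, toC(r[:2]),arm.read_time())
cv2.imwrite("pics/tap.png",c["img"]); np.savez("tap.npz",**c)
cv2.imwrite("pics/tapc.png",cv2.resize(c["img"][120:360,180:420],(600,600),interpolation=cv2.INTER_CUBIC))
E
python3 tap.py
```

```text
Traceback (most recent call last):
  File "tap.py", line 12, in <module>
    tap((.125,-.056),(.125,-.034),ay,z,f)
    ~~~^^^^^^^^^^^^^^^^^^^^^^^^^^^^^^^^^^
  File "tap.py", line 8, in tap
    print("tap",a.round(2),z,hit,toC(p)*1000,F())
                ^^^^^^^
AttributeError: 'float' object has no attribute 'round'
```

```bash
sed -i 's/a.round(2)/round(float(a),2)/' tap.py
python3 - <<'E'
from h import *
p=arm.read_eef_pos(); print(toC(p)*1000,F())
arm.movel([*W((.125,-.056)),p[2]],feed=.06); arm.movel([*W((.125,-.056)),.12],feed=.2)
E
python3 tap.py
```

```text
[125.39786899 -39.63669128] [ 1.1 -0.   0.9]
tap 0.16 0.034 True [125.2394 -39.5061] [1.  0.3 0.9]
tap 1.73 0.034 True [184.3031   0.1043] [0.9 0.7 0.6]
tap 0.16 0.053 True [125.0678 -39.3923] [1.6 0.5 1.1]
tap 1.73 0.053 True [184.2068   0.2244] [0.3 0.6 0.1]
tap 0.16 0.034 True [125.1018 -39.4331] [1.5 0.2 1. ]
tap 1.73 0.034 True [184.2796   0.2452] [-0.7  0.4  0.2]
placed (0.4716046447753906, -0.025933837890625, np.float64(-1.3957890926053205), 95.2750015258789, 56.280269622802734) [0.1243 0.0005] 80.7083
```

View pics/tapc.png

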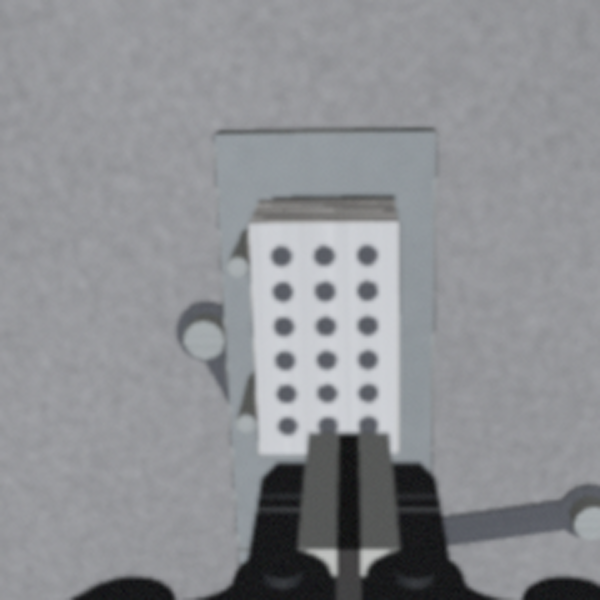

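```bash
cat > edge.py <<'E'
from h import *
def edge_yaw(c,pa,pb,z,half=6,n=25):
    """subpixel edge between two approximate pixel points -> world line (mid, yaw)"""
    g=cv2.GaussianBlur(cv2.cvtColor(c["img"],cv2.COLOR_BGR2GRAY),(0,0),1).astype(np.float32)
    pa,pb=np.float64(pa),np.float64(pb); t=(pb-pa)/np.linalg.norm(pb-pa); nn=np.array([-t[1],t[0]])
    s=np.arange(-half,half+.01,.25); out=[]
    for u in np.linspace(0,1,n):
        P=(pa+u*(pb-pa))+s[:,None]*nn
        v=cv2.remap(g,P[:,0].astype(np.float32),P[:,1].astype(np.float32),1).ravel()
        d=np.abs(np.gradient(v)); out.append(P[d.argmax()])
    P=ground(c,out,z)[:,:2]
    for _ in range(3):
        vx,vy,x,y=cv2.fitLine(P.astype(np.float32),cv2.DIST_HUBER,0,.001,.001).ravel()
        r=(P-[x,y])@[-vy,vx]; P=P[np.abs(r)<max(.0006,2*r.std())]
    return np.array([x,y]),near(np.arctan2(vy,vx),YAW),len(P),r.std()
E
python3 - <<'E'
from edge import *
np.set_printoptions(precision=4,suppress=True)
k=dict(np.load("w3.npz")); c=dict(np.load("tap.npz"))
f=lambda x,y:(180+x/2,100+y/2); g=lambda x,y:(180+x/2.5,120+y/2.5)
for nm,r in (("w3 right",edge_yaw(k,f(273,165),f(276,370),.012,4)),("w3 left",edge_yaw(k,f(106,165),f(111,280),.012,4)),
 ("tap right",edge_yaw(c,g(436,140),g(433,420),.012,4)),("tap left",edge_yaw(c,g(218,145),g(223,290),.012,4)),
 ("plate right",edge_yaw(c,g(397,232),g(400,420),.052,3)),("plate left",edge_yaw(c,g(250,232),g(258,440),.052,3)),
 ("plate end",edge_yaw(c,g(256,220),g(392,222),.052,3))):
    print(nm,toC(r[0])*1000,np.round(r[1:],4))
S=ground(c,[g(237,267),g(246,425)],.056); print(toC(S)*1000, toC(ground(c,[g(203,340)],.012))*1000)
E
```

```text
w3 right [134.0111 -45.8248] [ 1.7322 19.      0.0011]
w3 left [167.549  43.969] [ 1.8279 24.      0.0022]
tap right [150.2444 -45.9057] [ 1.7574 21.      0.0013]
tap left [160.4758  44.3453] [ 1.8464 24.      0.0021]
plate right [124.0881 -27.7171] [ 1.7664 21.      0.0002]
plate left [127.9533  28.6192] [ 1.7341 22.      0.0005]
plate end [172.1925  -0.7815] [ 3.3022 25.      0.0001]
[[155.601   32.8721]
 [ 90.6909  31.8143]] [[109.5356  54.345 ]]
```

```bash
cat > tap2.py <<'E'
from h import *
np.set_printoptions(precision=4,suppress=True)
exec(open("tap.py").read().split("def tap")[1].join(["def tap",""]).split("ay=")[0])
ay=YAW-np.pi/2
set_gripper(0.)
def ytaps(f):
    for x in (.095,.155):
        tap((x,-.050),(x,-.033),ay,.034,f)
ytaps(7); tap((.195,0),(.179,0),YAW,.034,8); ytaps(7)
arm.move_pose([*W((.195,-.0)),.16],q(YAW)); c=cam("wrist"); np.savez("tap2.npz",**c)
cv2.imwrite("pics/tap2.png",c["img"]); L=plates(c,.052); print([(toC(r[:2])*1000,near(r[2],YAW),r[3:]) for r in L],arm.read_time())
E
python3 tap2.py
```

```text
tap 0.16 0.034 True [ 94.9673 -39.7973] [ 2.1  0.2 -0.4]
tap 0.16 0.034 True [155.2377 -38.9732] [2.3 0.2 0.6]
tap 1.73 0.034 True [184.2832  -0.0168] [ 1.   1.8 -0.2]
tap 0.16 0.034 True [ 94.9427 -39.7809] [1.6 1.1 0.2]
tap 0.16 0.034 True [155.2273 -39.0048] [1.6 0.  1.6]
[] 99.0167
```

View pics/tap2.png

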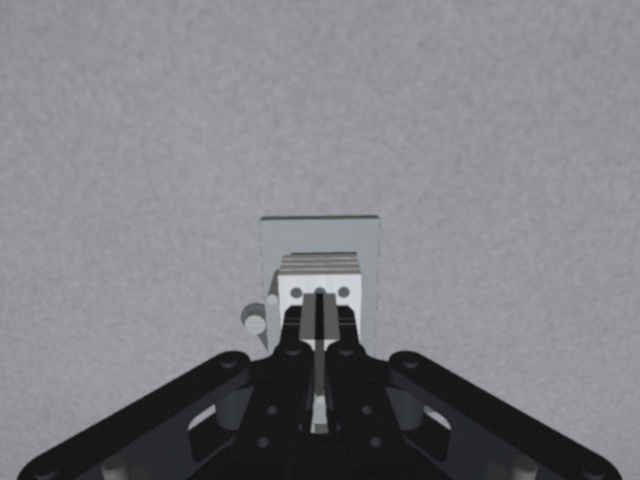

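```bash
cat > final.py <<'E'
from h import *
np.set_printoptions(precision=4,suppress=True)
z=.026; P=lambda th,y=.0555,x=.165:[*W((x,y),th),z]
A=lambda th:q(YAW+th-np.pi/2)
s=.013
p=P(s,.080); arm.move_pose([p[0],p[1],.14],A(s))
if arm.movel(p,feed=.1,max_force=8): print("descent hit",arm.read_eef_pos()); raise SystemExit
ths=np.linspace(s,-1.0,15)
for i,th in enumerate(ths):
    hit=arm.movel(P(th,x=.165-.003*i/14),frame=A(th),feed=.03,max_force=7)
    if hit: break
p=arm.read_eef_pos(); print(i,np.degrees(th),hit,F(),toC(p,-.96)*1000,arm.read_time())
E
python3 final.py
```

```text
1 -3.4009137696693865 True [-0.   0.1  0. ] [ 51.1021 167.227 ] 102.9083
```

```bash
cat > final2.py <<'E'
from h import *
np.set_printoptions(precision=4,suppress=True)
z=.026; P=lambda th,y=.0555,x=.165:[*W((x,y),th),z]
A=lambda th:q(YAW+th-np.pi/2)
p=arm.read_eef_pos(); c=toC(p); s=np.arctan2(c[1],c[0])-np.arctan2(.0555,.165); print(c*1000,s)
for i,th in enumerate(np.linspace(s,-1.0,14)[1:]):
    hit=arm.movel(P(th,x=.165-.003*i/13),frame=A(th),feed=.03,max_force=14)
    print(i,round(th,3),hit,F(),(toC(arm.read_eef_pos(),th)*1000).round(1))
    if hit: break
p=arm.read_eef_pos(); print(toC(p,-.96)*1000,arm.read_time())
k=cam("top"); cv2.imwrite("pics/f1.png",cv2.resize(k["img"][190:340,230:430],(800,600)))
E
python3 final2.py
```

```text
[166.299   54.0457] -0.010251719035637763
0 -0.086 False [-2.3  1.6 -0.4] [165.2  55.9]Traceback (most recent call last):
  File "final2.py", line 7, in <module>
    hit=arm.movel(P(th,x=.165-.003*i/13),frame=A(th),feed=.03,max_force=14)
cell.MotionError: the arm cannot follow that straight line within its joint ranges
```

Run:
```python
from h import *
np.set_printoptions(precision=3,suppress=True)
print(arm.read_joints(),arm.read_eef_pos(),arm.read_orientation())
for th in (-.086,-.16,-.3,-.5,-.7,-.98):
    x,y=W((.165,.0555),th)
    print(th,(x,y),solver.ik([x,y,.026],q(YAW+th-np.pi/2)),solver.ik([x,y,.026],q(YAW+th+np.pi/2)))
```

```text
[ 0.028  0.343 -0.526  0.703  0.     3.094] [0.424 0.012 0.026] [-0.     0.999  0.038 -0.   ]
-0.086 (np.float64(0.4242996258224533), np.float64(0.011795942514304297)) [ 0.028  0.342 -0.526  0.703  0.     3.093] [ 0.028  0.342 -0.526  0.703  0.    -0.048]
-0.16 (np.float64(0.4363365289742652), np.float64(0.016377295601780473)) [ 0.038  0.361 -0.495  0.715  0.    -3.106] [ 0.038  0.361 -0.495  0.715  0.     0.035]
-0.3 (np.float64(0.4598905887487472), np.float64(0.022559498258931582)) [ 0.049  0.397 -0.434  0.74   0.    -2.955] [ 0.049  0.397 -0.434  0.74   0.     0.187]
-0.5 (np.float64(0.4945189019281602), np.float64(0.025568586177539737)) [ 0.052  0.45  -0.342  0.779  0.    -2.752] [ 0.052  0.45  -0.342  0.779  0.     0.389]
-0.7 (np.float64(0.5290547678054157), np.float64(0.021638108870437656)) [ 0.041  0.503 -0.247  0.82   0.    -2.563] [ 0.041  0.503 -0.247  0.82   0.     0.579]
-0.98 (np.float64(0.5746381024494371), np.float64(0.004827131534298645)) [ 0.008  0.574 -0.117  0.88   0.    -2.315] [ 0.008  0.574 -0.117  0.88   0.     0.826]
```

```bash
cat > final3.py <<'E'
from h import *
np.set_printoptions(precision=4,suppress=True)
z=.026; P=lambda th,y=.0555,x=.165,z=z:[*W((x,y),th),z]
A=lambda th:q(YAW+th+np.pi/2)
s=-.086
arm.movel(P(s,.080),feed=.06); arm.movel(P(s,.080,z=.14),feed=.2)
arm.move_pose(P(s,.080,z=.14),A(s))
if arm.movel(P(s,.080),feed=.1,max_force=8): print("descent hit",arm.read_eef_pos()); raise SystemExit
arm.movel(P(s,.060),feed=.05)
for i,th in enumerate(np.linspace(s+.01,-1.0,14)):
    hit=arm.movel(P(th,x=.165-.003*i/13),frame=A(th),feed=.03,max_force=14)
    print(i,round(th,3),hit,F(),(toC(arm.read_eef_pos(),th)*1000).round(1))
    if hit: break
p=arm.read_eef_pos(); print(toC(p,-.96)*1000,arm.read_time())
k=cam("top"); cv2.imwrite("pics/f1.png",cv2.resize(k["img"][190:340,230:430],(800,600)))
E
python3 final3.py
```

```text
0 -0.076 False [ 1.  -0.5 -0.1] [165.   55.5]
1 -0.147 False [-5.5 -0.3  2.7] [164.8  58.3]
2 -0.218 False [-4.2  1.6 -1.6] [164.9  56.7]
3 -0.289 False [-1.6  0.6 -1.3] [164.2  54.5]
4 -0.36 False [-3.7  0.9  0.4] [164.  56.]
5 -0.431 False [-1.9  2.  -1.6] [164.1  55. ]
6 -0.502 False [-2.   2.6 -0.7] [163.9  55.3]
7 -0.574 False [-0.6  2.3 -1.9] [163.5  55.2]
8 -0.645 False [-1.4  3.  -0.3] [163.4  55.4]
9 -0.716 False [-2.5  2.9 -0.7] [162.9  55.2]
10 -0.787 False [-1.   3.7  0.9] [162.8  55.3]
11 -0.858 False [-0.5  3.1 -0.6] [162.5  55.3]
12 -0.929 False [-0.7  3.  -0.1] [162.3  55.3]
13 -1.0 True [ 0.5 -0.5  0.4] [159.9  62.2]
[162.2347  55.7581] 116.5917
```

View pics/f1.png

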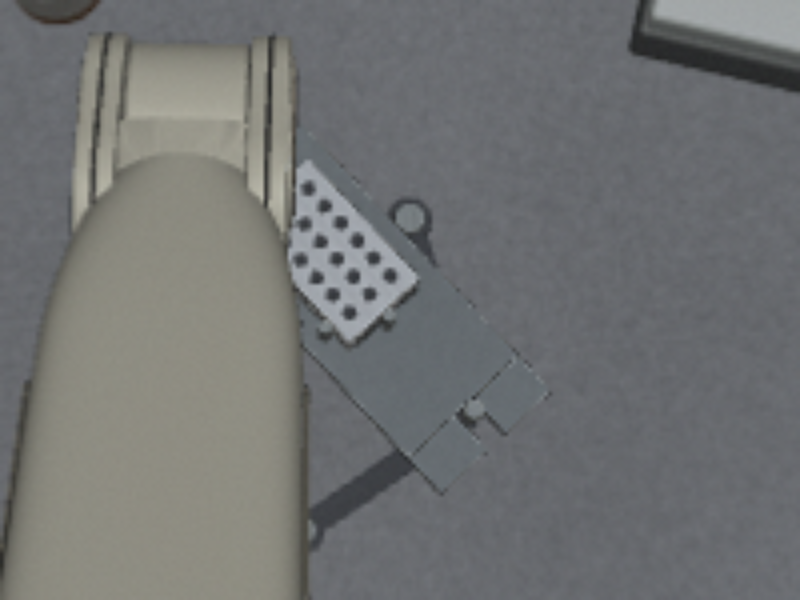

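Run:
```python
from h import *
np.set_printoptions(precision=4,suppress=True)
th=-.96
arm.movel([*W((.162,.085),th),.026],feed=.05); arm.movel([*W((.162,.085),th),.2],feed=.2)
set_gripper(.07)
arm.move_pose([*W((.155,0),th),.29],q(YAW+th)); c=cam("wrist"); np.savez("f2.npz",**c)
L=plates(c,.052); print([(toC(r[:2],th)*1000,near(r[2],YAW+th)-YAW,r[3:]) for r in L],arm.read_time())
cv2.imwrite("pics/f2.png",cv2.resize(c["img"][130:370,160:480],(800,600),interpolation=cv2.INTER_CUBIC))
```

```text
[(array([124.1677,   0.099 ]), np.float64(-0.960634148554909), (95.06077575683594, 56.46243667602539))] 120.3833
```

View pics/f2.png

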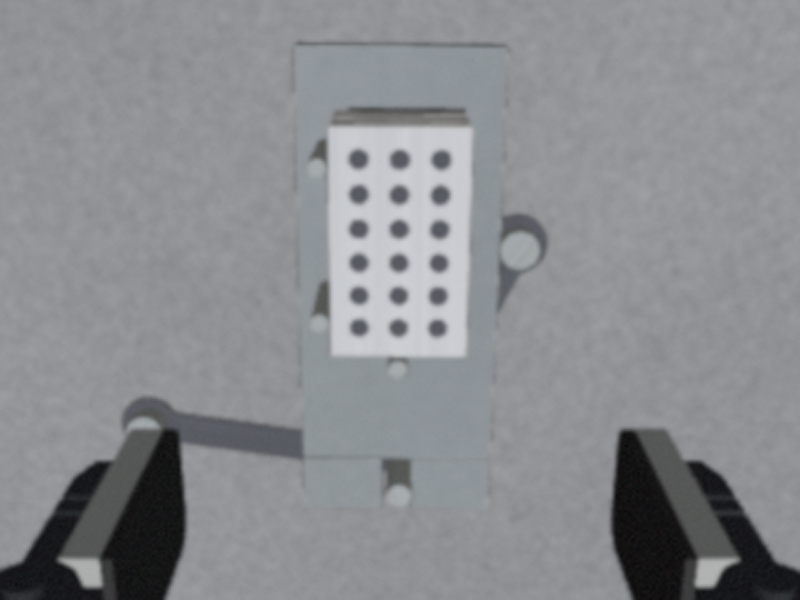

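Run:
```python
from edge import *
np.set_printoptions(precision=2,suppress=True)
th=-.96; c=dict(np.load("f2.npz")); g=lambda x,y:(160+x/2.5,130+y/2.5)
near0=near
for nm,a,b,z in (("plate left",g(329.5,140),g(332,345),.052),("plate right",g(472,140),g(467,345),.052),("plate near end",g(340,356),g(388,356),.052),("plate near end2",g(408,356),g(460,356),.052),("far end",g(335,125),g(465,125),.052),("carrier L",g(294,60),g(302,400),.012),("carrier R",g(505,60),g(500,190),.012)):
    r=edge_yaw(c,a,b,z,3); print(nm,toC(r[0],th)*1000,round(1000*(r[1]-YAW-th)),r[2:])
S=[button(c,g(*p),5) for p in ((317,168),(320,324),(397,371),(398,496))]
print([s[1][2:] for s in S]); print(toC(ground(c,[s[0] for s in S],.056),th)*1000, toC(ground(c,[S[3][0]],.036),th)*1000)
print(toC(ground(c,[button(c,g(520,250),9)[0]],.012),th)*1000)
a,b=g(325,160),g(325,300)
cr=c["img"][180:285,280:355]; cv2.imwrite("pics/f2c.png",cv2.resize(cr,(560,784)[::1],interpolation=cv2.INTER_CUBIC)[:600])
```

```text
plate left [117.02  27.87] 0 (23, np.float64(0.0003808068908644116))
plate right [125.54 -28.1 ] -5 (24, np.float64(0.00023424210140856163))
plate near end [77.11 14.71] 1560 (25, np.float64(0.0005137733382584944))
plate near end2 [ 76.22 -13.72] 1571 (25, np.float64(5.649749768894281e-07))
far end [173.35   5.86] 1571 (18, np.float64(3.5554204034336414e-06))
carrier L [135.36  43.94] -8 (20, np.float64(0.0010888452943670036))
carrier R [158.11 -46.55] -18 (20, np.float64(0.0008414683106132282))
[array([ 6,  6, 27], dtype=int32), array([ 1, 11, 11], dtype=int32), array([ 6,  6, 25], dtype=int32), array([ 8,  7, 43], dtype=int32)]
[[156.58  32.02]
 [ 92.76  26.78]
 [ 71.94   1.03]
 [ 12.01   0.19]] [[-0.42  0.19]]
[[110.18 -53.63]]
```

View pics/f2c.png

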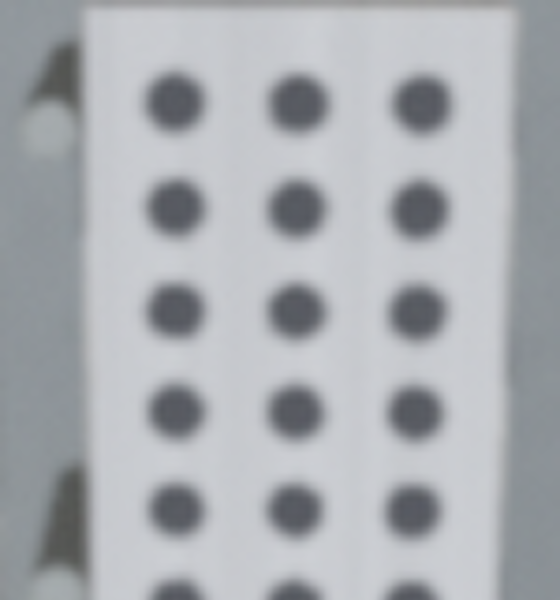

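Run:
```python
from edge import *
np.set_printoptions(precision=2,suppress=True)
th=-.96; set_gripper(0.)
w=lambda x,y,z:[*W((x,y),th),z]
arm.move_pose(w(.2,0,.12),q(YAW+th))
print(arm.movel(w(.2,0,.034),feed=.1,max_force=8))
print(arm.movel(w(.179,0,.034),feed=.015,max_force=6),toC(arm.read_eef_pos(),th)*1000,F())
arm.movel(w(.2,0,.034),feed=.05); arm.movel(w(.2,0,.14),feed=.2)
# seat check on the docking stop: feel the near side lightly
a=q(YAW+th+np.pi/2); arm.move_pose(w(.14,.085,.14),a); arm.movel(w(.14,.085,.026),feed=.1,max_force=8)
print(arm.movel(w(.14,.050,.026),feed=.015,max_force=6),toC(arm.read_eef_pos(),th)*1000,F())
arm.movel(w(.14,.085,.026),feed=.05); arm.movel(w(.14,.085,.2),feed=.2)
set_gripper(.07)
arm.move_pose(w(.155,0,.29),q(YAW+th)); c=cam("wrist")
print([(toC(r[:2],th)*1000,near(r[2],YAW+th)-YAW,r[3:]) for r in plates(c,.052)],arm.read_time())
cv2.imwrite("pics/f3.png",cv2.resize(c["img"][130:370,160:480],(800,600),interpolation=cv2.INTER_CUBIC))
```

```text
False
True [184.69   0.07] [ 1.2 -0.5  1.4]
True [139.63  56.37] [-0.3  0.5 -0.2]
[(array([124.07,   0.13]), np.float64(-0.9602765525995387), (95.04270935058594, 56.474849700927734))] 133.2083
```

View pics/f3.png

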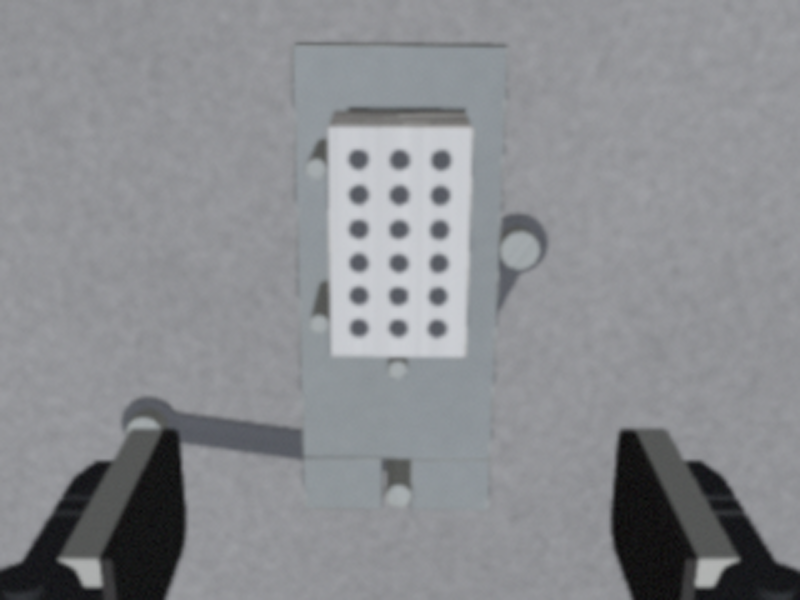

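Run:
```python
from h import *
np.set_printoptions(precision=1,suppress=True)
th=-.96; set_gripper(0.); w=lambda x,y,z:[*W((x,y),th),z]; out=[]
for p,a,corn in ((w(.245,0,.17),YAW+th,[w(.173,sy,z) for sy in(.028,-.028) for z in(.012,.052)]),(w(.125,-.075,.17),YAW+th-np.pi/2,[w(x,-.028,z) for x in(.077,.173) for z in(.012,.052)])):
    try: arm.move_pose(p,q(a))
    except arm.MotionError as e: print(e); continue
    c=cam("wrist"); P=pix(c,corn); print(P.ravel()); m=P.mean(0).astype(int)
    x0,y0=m[0]-80,max(0,m[1]-50); out.append(cv2.resize(c["img"][y0:y0+100,x0:x0+160],(480,300),interpolation=cv2.INTER_CUBIC))
cv2.imwrite("pics/f4.png",np.vstack(out)); print(arm.read_time())
```

```text
[285.3 302.8 280.8 328.7 352.2 302.8 356.6 328.6]
[377.  277.  385.1 300.  259.2 277.1 251.  300.2]
138.6917
```

View pics/f4.png

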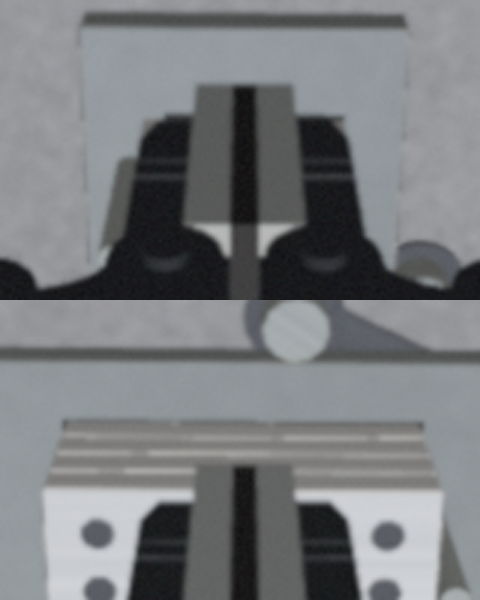

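Run:
```python
from h import *
p=arm.read_eef_pos(); arm.movel([p[0],p[1],.28],feed=.2); print(F(),arm.read_time()); ticket.sign_off()
```

```text
[ 0.8 -0.6 -0.2] 139.3917
the job is handed in; nothing more can be done
```

I handed the job in at 139 s with all four plates stacked, the carrier against the docking stop, and the arm clear of everything. No verdict was reported.

**What I did**
- I pushed the carrier round to the loading stop and seated its notch on the pin.
- I picked up and stacked the four plates. One had been knocked about 4 cm aside, so I measured it again before picking it.
- I tapped the stack against the studs along both directions at two heights, then again opposite each side stud.
- I pushed the loaded carrier round to the docking stop. The first two attempts at this push broke off: one hit my force limit at first contact, the other ran the last joint to the end of its range. I backed away, turned the gripper half round and finished the push.

**Last checks**
- **Heading:** the carrier stack reads −0.960 rad, as intended, with the carrier side touching the docking stop.
- **Pin:** it measures within about 0.5 mm of where it should be in the notch.
- **Stack:** the top plate measures (124.1, 0.1) mm against the nominal (125, 0). The same view read the end stud about 1 mm short too, so I take that offset to be camera error.
- **Final tap:** a last light tap toward the pin and a light touch on the carrier's side, both after docking, left the picture unchanged.

**Checks that disagreed or were weak**
- At the loading stop the carrier read about 0.013 rad past the nominal heading, which is roughly the play of the notch on the pin.
- Estimates of the gap between the plate ends and the end stud differed by up to about 1 mm between edge measurements.
- The side view shows the four layers aligned, with possible ledges under about 0.5 mm. The gripper hid most of the end view, so I could not check the ends that way.

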